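Drag the parts pan out from under the low shelf with the draw hook

TASK

The small metal pan has been pushed back under the low grey shelf, out of the gripper's reach: pick up the wooden-handled draw hook, drop its blade behind the pan's front rim and drag the pan out along its rails, gently, until it sits snug against the end stop, keeping a light pull of about 10 N on it there for a second and never pressing it on the stop with more than 25 N. Then lift the hook out and set it down (do not drop it) on the open bench, leaving the pan against the stop with the brass coupler still in it. Touch the pan with the hook only, do not knock the shelf, and leave the other things where they lie.

Things in the scene. Friction and masses are not known exactly. Their poses are not given: they have to be found in the camera images.
- hook_grip (a point): Loose draw hook, 0.35 kg: upright wooden grip 120 long x 22 wide x 40 mm high, 9 mm steel rod out of its front end, flat blade bent down at the rod's tip. Point: centre of the grip, 20 mm above the tool's underside; centre of mass about 15 mm ahead of it. x axis along the rod to the blade, z up. The rod's underside is 9.5 mm above this point.
- hook_blade (a point): Point on the near (pulling) face of the draw hook's blade, 190 mm ahead of the grip centre, 8 mm above the blade's lower edge. Blade 26 mm wide, 4 mm thick; its lower edge is level with the underside of the grip and 29.5 mm below the rod.
- pan: Loose open sheet-metal pan, about 0.4 kg (varies), 100 (x) x 90 (y) x 42 mm high (rolled rim to 45), walls and floor 4 mm. Origin: centre of its underside, on the shelf's base plate 4 mm over the bench; -x is its front wall, towards the robot. It slides between the rails, 3 mm free on either side.
- pan_front (a point): Middle of the outer face of the pan's front wall, 50 mm in front of the pan's origin and 21 mm above its underside.
- coupler: Brass air coupler, 23 x 62 x 24 mm, 90 g, lying loose in the rear half of the pan. Origin: centre of its underside; its length is along its y axis.
- rack: Low grey shelf, fixed. Base plate 310 (x) x 124 x 4 mm, rails to 20 mm high, 96 mm apart inside. Roof with side and rear walls from x -60 mm (front edge) to +155 mm; opening 124 mm wide, 121 mm high; roof top at 133 mm. Origin: on the bench under the plate's middle; -x is the open front, the way the pan is drawn out.
- end_stop: Adjustable end stop across the rails near their front: a fixed bar 94 (y) x 14 (x) mm, 12 mm above the base plate (screw heads 16), with a steel face plate set 6 to 20 mm (not measured) ahead of it on the +x side; the pan meets the plate, so feel for it. A spring pin (under 1 N) stands 3 mm out of the plate. Origin: bar's +x face, base plate level; x to the pan.
- crate_corner (a point): Fixed point 100 mm up the near left upright edge of the big blue crate, which is 300 mm high and stands to the right of and beyond this point: keep the long hook clear of it.
- spring_clamp: Black spring clamp, 73x133x20 mm, bystander. Origin under its centre.
- screwdriver: Grey screwdriver, 28x218x30 mm, bystander. Origin under its centre.
- steel_coupler: Steel air coupler, 23x62x24 mm, on the bench, bystander. Origin under its centre.
Mind the look-alikes: they are no part of the job. There is more than one size of the end_stop; the one meant has the size given above.

How it is judged:
By the outcome, as a careful person would: the job done as asked, in the order asked, and still so for the second after the job is handed in, with the robot touching nothing.
It also fails if it takes over 72 s, if anything falls off the work surface, if the arm or the gripper's body presses on something with over 40 N, if the wrist force passes 120 N, or if a joint passes its speed limit or range.

ROBOT

A 6-joint arm with a two-finger parallel gripper is mounted at the origin on the work surface; the furniture and walls round the work are solid. World frame = base frame: x ahead of the robot, y to its left, z up, the work surface at z = 0. Lengths are in m, angles in rad, forces in N, time in s.
With the tool pointing down it reaches from about 0.225 to 0.875 m from the base axis. Payload 3.4 kg.
Tool frame: the origin (TCP) lies at the very end of the fingers, on their centre line; the grasp point (between the pads) lies 19 mm behind it; z points along the fingers, y is the direction in which the jaws open and shut (so a half turn about z gives the same grasp; the last joint's range is limited). The gripper opens to 85 mm and grips with 20 to 120 N. Pads are 22 mm wide; open, the fingers measure 114 mm over their backs; the gripper's body (76 mm by 85 mm) begins 54 mm behind the grasp point. The pads swing forward as they close: fully open they stand 13 mm farther back than shut.
Start: joints at [1.024, 0.276, 1.505, -0, 1.361, -0.121], TCP at [0.238, 0.524, 0.231] pointing down, gripper open.
Joint ranges: [-2.89, 2.89], [-0.75, 2.08], [0.22, 2.7], [-1.18, 4.32], [0.11, 2.71], [-2.7, 2.7]. Speed limits (rad/s): [2.57, 2.57, 3.14, 3.14, 3.14, 3.14].

INTERFACE

Orientations are given as a unit quaternion [w, x, y, z].
In Python, from rig import manip, viewer, job gives the robot as it stands.
- The arm moves only by the shell command python3 -m crank 'ROWS' [OPENING] [FORCE]. ROWS is JSON, a list of rows, each a list of 6 numbers: the shift along the tool's x, y, z in m, then the turn, a rotation vector about the tool's x, y, z in degrees. In form: [[dx, dy, dz, rx, ry, rz], ...]. A call has 1 to 20 rows; each row is the pose to reach, as a shift and turn from the pose measured when the call began, along the tool's axes at that moment; what a row does not reach only later rows make up. A row lasts 1/8 s, in which the tool goes at most 62.5 mm and 10.7 degrees, less where a joint would pass 70% of its speed; a pose out of reach is approached as far as the arm can. A call with a gripper value outside its range is refused whole. OPENING is the opening, from 0 (shut) to 1 (fully open), set as the call begins (- or left out, the last holds). The fingers move at their own pace and stop on an object; FORCE is the grip in N (left out, the last holds). Time passes only in rows, so rows that repeat a pose let the fingers close. It gives the time, the measured TCP pose, the force and the opening at its end, in the units of the state.
- manip.get_state(): the state, without advancing time (a new reading comes with each control period).
- viewer.get_image(name): name is "scene" or "top" or "wrist"; returns a dict with "frame" (400x640x3 uint8, blue, green, red), "range_z" (400x640 float32, m along the optical axis (not along the pixel's ray), 0 where there is no reading), "intrinsics" (3x3 intrinsics, pixels), "world_from_camera" (4x4, takes a point from camera to world coordinates); the wrist camera has in their place "mount" (4x4, takes a point from camera to tool coordinates, whose origin is the TCP and whose axes are the flange's). Camera axes: x right, y up, looking along -z (the intrinsics and any distortion apply to the point x, -y, -z); pixel columns grow to the right and rows downward; lengths in m; the calibration is good to about 2 mm. A picture is of the moment at which its call begins: read the wrist's pose just before it.
- job.sign_off(): hands the job in, once; it reports no verdict.
The state is a dict: "clock": time; "qpos": joint angles; "qd": joint speeds; "effort": joint torques, N m; "position": TCP position; "ee_rot": TCP orientation; "contact_force": force on the tool from outside, world axes, zero at the start; "moment": the same for the moment, N m; "width": finger opening in m.
Only numpy, scipy, OpenCV 4.12 (cv2) and the standard library are available. Lean on these libraries where they do the work, as an engineer would, in place of code of your own. Each camera call takes 0.05 s, during which the arm holds its last target. There are 200 camera calls.

## Working session

There is one attempt and no reset: what is moved stays moved. The work goes in short steps, Python scripts to look and compute and a shell command to move; the robot and the scene stay as the last step left them, time stands still between calls to the robot, and variables do not carry over. Pictures are saved under pics/ and viewed, about 8 in all and at most 12, crops included, and the job is handed in when it is done.

```bash
mkdir -p pics; ls
cat > h.py <<'E'
import numpy as np,cv2,sys
from rig import manip,viewer,job
from scipy.spatial.transform import Rotation as R
def grab(name,tag):
    s=manip.get_state(); d=viewer.get_image(name)
    if 'mount' in d:
        q=np.array(s['ee_rot']);T=np.eye(4);T[:3,:3]=R.from_quat(q[[1,2,3,0]]).as_matrix();T[:3,3]=s['position']
        W=T@np.array(d['mount'])
    else: W=np.array(d['world_from_camera'])
    np.savez(f'pics/{tag}.npz',f=d['frame'],z=d['range_z'],K=d['intrinsics'],W=W)
    cv2.imwrite(f'pics/{tag}.png',d['frame']); return d
def cloud(tag):
    a=np.load(f'pics/{tag}.npz');K=a['K'];z=a['z'];v,u=np.mgrid[0:z.shape[0],0:z.shape[1]]
    x=(u-K[0,2])/K[0,0]*z;y=(v-K[1,2])/K[1,1]*z
    P=np.stack([x,-y,-z],-1)@a['W'][:3,:3].T+a['W'][:3,3]; P[z==0]=np.nan
    return P,a['f']
def pix(tag,pts):
    P,_=cloud(tag)
    for u,v in pts: print((u,v),np.nanmedian(P[v-1:v+2,u-1:u+2].reshape(-1,3),axis=0).round(4))
def crop(tag,u0,v0,u1,v1,k,out):
    f=cv2.imread(f'pics/{tag}.png')[v0:v1,u0:u1]; cv2.imwrite(f'pics/{out}.png',cv2.resize(f,None,fx=k,fy=k,interpolation=cv2.INTER_CUBIC))
E
python3 - <<'E'
from h import *
for n in('top','scene'):
    d=grab(n,n+'0'); print([k for k in d if k not in('frame','range_z')], d['intrinsics'])
print(manip.get_state())
a=np.vstack([cv2.imread('pics/top0.png')])
E
```

```text
pics
['intrinsics', 'world_from_camera'] [[407.87125754   0.         322.01904861]
 [  0.         407.87125754 193.35996985]
 [  0.           0.           1.        ]]
['intrinsics', 'world_from_camera'] [[474.08871677   0.         322.77390462]
 [  0.         474.08871677 203.2027536 ]
 [  0.           0.           1.        ]]
{'clock': 0.1, 'qpos': array([ 1.02403077e+00,  2.76507581e-01,  1.50599317e+00,  1.82802990e-05,
        1.36068186e+00, -1.21017440e-01]), 'qd': array([ 0.00118594, -0.00116037, -0.00395169, -0.000318  , -0.00078144,
        0.0013019 ]), 'effort': array([ 2.38213514e-03, -4.17696190e+01, -2.46403009e+01,  2.49126997e-04,
        5.71386088e-03, -1.06175574e-05]), 'position': array([0.23724428, 0.52327169, 0.23054531]), 'ee_rot': array([-2.68976204e-04,  2.11271755e-01,  9.77427037e-01, -7.48146578e-04]), 'contact_force': array([-0.3124525 ,  0.46117435, -0.43737147]), 'moment': array([ 0.00594575, -0.00481551,  0.0194307 ]), 'width': 0.08577342025805071}
```

View pics/top0.png

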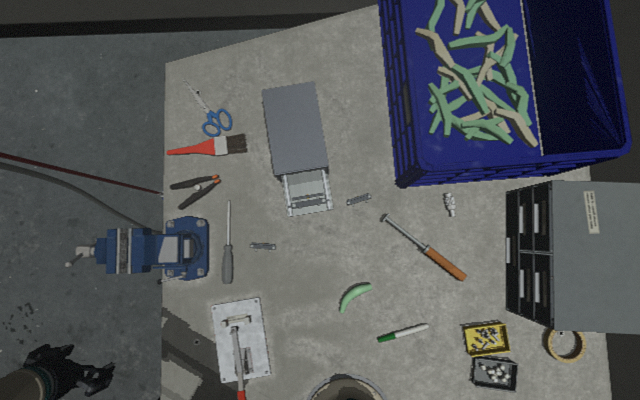

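View pics/scene0.png

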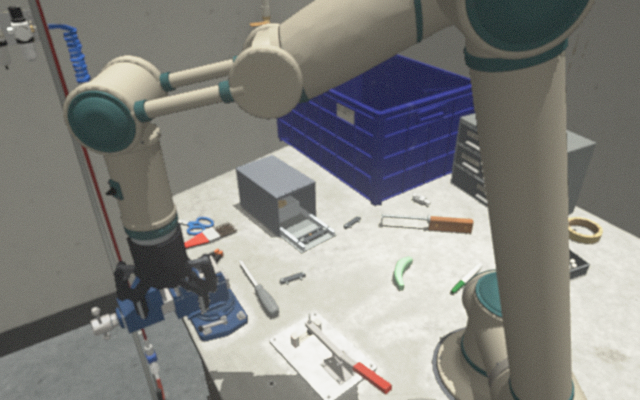

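The top view shows the shelf at (297,130) with its rails at (307,190), and the hook with its grip at (445,263) and blade at (384,218). The crate corner is near (400,185). The white plate with the red lever at (240,340) is a toggle clamp, a look-alike. I'll enlarge and measure.

Run:
```python
from h import *
crop('top0',255,70,475,290,3.5,'top0c')
crop('top0',255,150,475,290,3.6,'top0c')
pix('top0',[(465,277),(426,248),(445,263),(405,234),(384,217),(264,90),(314,84),(327,165),(275,172),(284,180),(289,214),(331,208),(308,208),(300,215),(400,184),(262,246),(358,199),(228,240)])
P,f=cloud('top0')
hsv=cv2.cvtColor(f,cv2.COLOR_BGR2HSV)
m=(hsv[...,0]<15)&(hsv[...,1]>120)&(P[...,2]>.02)&(P[...,2]<.06)
m[:, :415]=0;m[:240]=0;m[290:]=0;m[:,475:]=0
q=P[m];c=q.mean(0);u,s,v=np.linalg.svd((q-c)[:,:2],full_matrices=False)
t=(q-c)[:,:2]@v[0];w=(q-c)[:,:2]@v[1];print(len(q),c,v[0],t.min(),t.max(),w.min(),w.max(),np.median(q[:,2]))
```

```text
(465, 277) [ 0.3574 -0.3084  0.0378]
(426, 248) [ 0.4333 -0.2123  0.043 ]
(445, 263) [ 0.394  -0.2596  0.0382]
(405, 234) [ 0.4703 -0.1644  0.0342]
(384, 217) [ 0.5172 -0.1126  0.0015]
(264, 90) [0.8305 0.1851 0.1326]
(314, 84) [0.8423 0.0606 0.1312]
(327, 165) [0.6398 0.0338 0.1321]
(275, 172) [0.6286 0.1585 0.1318]
(284, 180) [0.6225 0.1501 0.0171]
(289, 214) [0.5322 0.1397 0.0059]
(331, 208) [0.5443 0.0267 0.0093]
(308, 208) [0.5471 0.0884 0.0031]
(300, 215) [ 5.290e-01  1.106e-01 -2.000e-04]
(400, 184) [ 0.5981 -0.152   0.0487]
(262, 246) [0.4491 0.2128 0.0099]
(358, 199) [ 0.5669 -0.0463  0.0091]
(228, 240) [0.4675 0.3012 0.0142]
365 [ 0.39046176 -0.26136017  0.0383276 ] [-0.64487619 -0.76428705] -0.056680316702971155 0.056145613814390705 -0.010670232621947188 0.009678334032670842 0.038739560052048594
```

View pics/top0c.png

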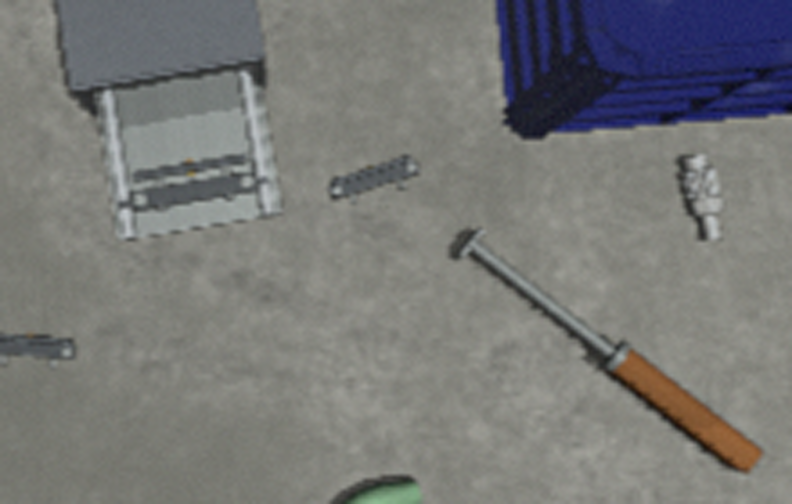

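On the rails there is one stop, a dark bar at crop (195,190) with its face plate at (190,165). Similar bars lie loose at top (358,199) and (262,246). The stop on the rails is the one meant. Next I'll fit the rack and look for the pan inside, using the depth already taken.

Run:
```python
from h import *
P,f=cloud('top0')
m=(abs(P[...,2]-.132)<.006)&(P[...,0]>.55)&(P[...,0]<.9)&(P[...,1]>-.05)&(P[...,1]<.25)
n,l,st,c=cv2.connectedComponentsWithStats(m.astype(np.uint8));k=1+np.argmax(st[1:,4])
q=P[l==k][:,:2].astype(np.float32);r=cv2.minAreaRect(q);print(r,cv2.boxPoints(r))
# edge fit
b=cv2.boxPoints(r)
S,g=cloud('scene0')
# rack frame from rect
c=np.array(r[0]);ang=r[2] if r[1][0]>r[1][1] else r[2]-90
a=np.radians(ang);ex=np.array([np.cos(a),np.sin(a)]);
if ex[0]<0: ex=-ex
ey=np.array([-ex[1],ex[0]]);o=c-ex*(.0475);print('yaw',np.degrees(np.arctan2(ex[1],ex[0])),'origin',o)
np.savez('rack.npz',o=o,ex=ex,ey=ey)
d=S[...,:2]-o;X=d@ex;Y=d@ey;Z=S[...,2]
m=(abs(Y)<.052)&(Z<.1)&(X>-.16)&(X<.2)
import collections
for lo in np.arange(0,.1,.01):
    mm=m&(Z>=lo)&(Z<lo+.01)
    if mm.sum(): print(round(lo,2),mm.sum(),np.percentile(X[mm],[0,5,50,95,100]).round(3),np.percentile(Y[mm],[0,50,100]).round(3))
# top stop profile
d=P[...,:2]-o;X=d@ex;Y=d@ey
for x in np.arange(-.17,-.05,.006):
    mm=(abs(Y)<.035)&(X>x)&(X<=x+.006)&(P[...,2]<.1)
    if mm.sum():print(round(x,3),mm.sum(),np.median(P[...,2][mm]).round(4))
crop('scene0',225,145,365,265,5,'s0c')
```

```text
((0.7346265912055969, 0.10938429832458496), (0.21593086421489716, 0.13205154240131378), 7.888689994812012) [[0.6186209  0.1599671 ]
 [0.63674486 0.0291652 ]
 [0.8506323  0.0588015 ]
 [0.8325083  0.18960339]]
yaw 7.888689994812012 origin [0.6875761  0.10286497]
0.0 846 [-0.16  -0.153 -0.067 -0.005  0.195] [-0.051 -0.007  0.051]
0.01 428 [-0.158 -0.142 -0.112  0.047  0.088] [-0.052 -0.016  0.052]
0.02 169 [-0.154 -0.134 -0.004  0.054  0.07 ] [-0.052 -0.023  0.052]
0.03 79 [-0.009 -0.007 -0.003  0.053  0.059] [-0.045 -0.025  0.024]
0.04 86 [-0.009 -0.008 -0.004  0.034  0.044] [-0.045 -0.02   0.026]
0.05 6 [-0.011 -0.01  -0.006  0.014  0.019] [-0.039 -0.023  0.012]
-0.17 59 0.0002
-0.164 57 -0.0005
-0.158 60 0.0014
-0.152 58 0.0041
-0.146 57 0.0037
-0.14 71 0.0046
-0.134 59 0.0167
-0.128 58 0.0164
-0.122 50 0.0057
-0.116 65 0.013
-0.11 47 0.0124
-0.104 57 0.0048
-0.098 56 0.004
-0.092 60 0.004
-0.086 55 0.0038
-0.08 55 0.0038
-0.074 59 0.0036
-0.068 56 0.0032
-0.062 55 0.0042
-0.056 59 0.0036
```

View pics/s0c.png

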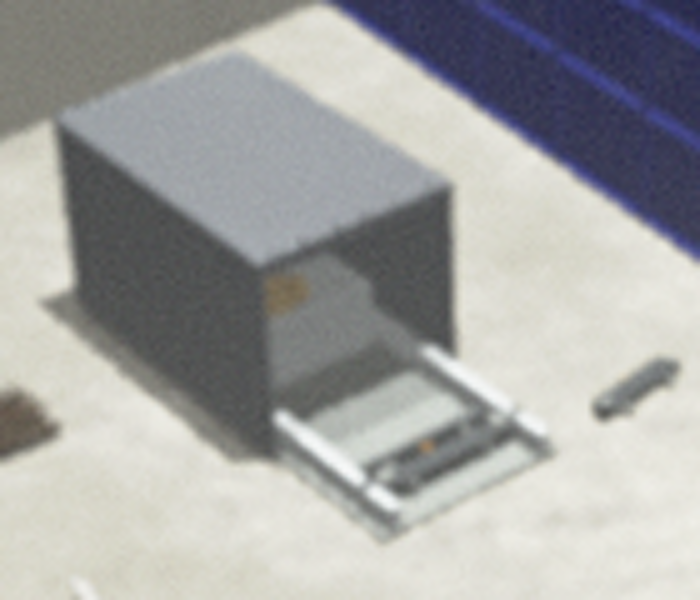

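The pan's front wall is at about rack x = −0.005, with the coupler in the rear half. The stop plate is near x = −0.108, so the travel is about 0.103 m. Next I move above the hook's grip.

```bash
cat >> h.py <<'E'
def row(x,y,z,jaw):
    """shift/turn in the current tool frame to reach world TCP x,y,z, pointing down, jaw axis (tool y) at world angle jaw deg"""
    s=manip.get_state();q=np.array(s['ee_rot']);A=R.from_quat(q[[1,2,3,0]])
    c,n=np.cos(np.radians(jaw)),np.sin(np.radians(jaw))
    B=R.from_matrix(np.array([[-n,c,0],[c,n,0],[0,0,-1.]]) if 0 else np.column_stack([[-n,c,0],[c,n,0],[0,0,-1.]]))
    d=A.inv().apply(np.array([x,y,z])-s['position']); r=(A.inv()*B).as_rotvec(degrees=True)
    print('row',d.round(4),r.round(2))
def st():
    s=manip.get_state();print(round(s['clock'],2),'p',s['position'].round(4),'q',s['ee_rot'].round(4),'F',s['contact_force'].round(2),'M',s['moment'].round(3),'w',round(s['width'],4),'j',s['qpos'].round(2))
E
python3 - <<'E'
from h import *
row(.390,-.261,.15,-40.2)
E
```

```text
row [-0.463  -0.651   0.0815] [-7.0000e-02  7.0000e-02  1.0581e+02]
```

```bash
python3 -m crank '[[-0.463,-0.651,0.0815,0,0,105.8],[-0.463,-0.651,0.0815,0,0,105.8],[-0.463,-0.651,0.0815,0,0,105.8],[-0.463,-0.651,0.0815,0,0,105.8],[-0.463,-0.651,0.0815,0,0,105.8],[-0.463,-0.651,0.0815,0,0,105.8],[-0.463,-0.651,0.0815,0,0,105.8],[-0.463,-0.651,0.0815,0,0,105.8],[-0.463,-0.651,0.0815,0,0,105.8],[-0.463,-0.651,0.0815,0,0,105.8],[-0.463,-0.651,0.0815,0,0,105.8],[-0.463,-0.651,0.0815,0,0,105.8],[-0.463,-0.651,0.0815,0,0,105.8],[-0.463,-0.651,0.0815,0,0,105.8],[-0.463,-0.651,0.0815,0,0,105.8],[-0.463,-0.651,0.0815,0,0,105.8],[-0.463,-0.651,0.0815,0,0,105.8],[-0.463,-0.651,0.0815,0,0,105.8]]' 1
python3 - <<'E'
from h import *
grab('wrist','w1');st()
P,f=cloud('w1')
hsv=cv2.cvtColor(f,cv2.COLOR_BGR2HSV)
m=(hsv[...,0]<18)&(hsv[...,1]>110)&(P[...,2]>.033)&(P[...,2]<.048)
n,l,s,c=cv2.connectedComponentsWithStats(m.astype(np.uint8));k=1+np.argmax(s[1:,4]);print(s[k])
r=cv2.minAreaRect(P[l==k][:,:2].astype(np.float32));print(r,np.median(P[l==k][:,2]))
E
```

```text
clock: 2.35
position: [0.39, -0.2603, 0.1503]
ee_rot: [0.001, 0.907, 0.422, -0.001]
contact_force: [-0.2, -0.3, -0.5]
width: 0.0857
2.4 p [ 0.39   -0.2604  0.1503] q [ 7.000e-04  9.068e-01  4.215e-01 -6.000e-04] F [ 0.03  0.41 -0.48] M [0.037 0.008 0.059] w 0.0855 j [-0.74  0.18  1.85 -0.    1.11 -0.03]
[ 311  117   29  148 3986]
((0.3923128843307495, -0.26297643780708313), (0.11592747271060944, 0.020944608375430107), 50.01579666137695) 0.03978516824642156
```

View pics/w1.png

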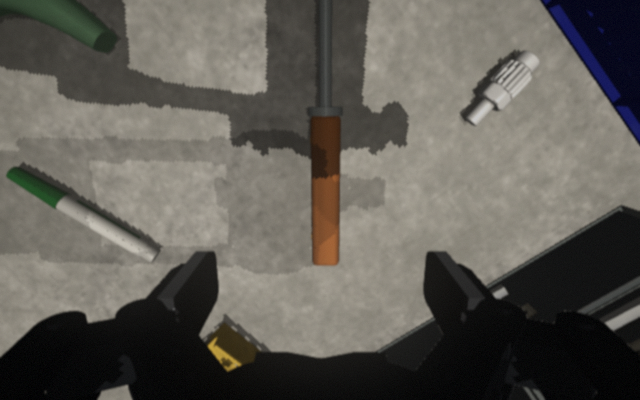

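The grip is centred between the jaws: (325,185) in the picture, yaw 50°, top at z = 0.040. I descend and grip.

Run:
```python
from h import *
row(.393,-.262,.010,-40)
```

```text
row [0.0009 0.0032 0.1403] [ 0.04  0.09 -0.14]
```

```bash
python3 -m crank '[[0.001,0.003,0.05,0,0,0],[0.001,0.003,0.09,0,0,0],[0.001,0.003,0.12,0,0,0],[0.001,0.003,0.135,0,0,0],[0.001,0.003,0.14,0,0,0],[0.001,0.003,0.14,0,0,0]]' 1 && python3 -m crank '[[0,0,0,0,0,0],[0,0,0,0,0,0],[0,0,0,0,0,0],[0,0,0,0,0,0],[0,0,0,0,0,0],[0,0,0,0,0,0],[0,0,0,0,0,0],[0,0,0,0,0,0]]' 0 100
python3 - <<'E'
from h import *
st(); row(.393,-.262,.10,-40); row(.30,-.05,.16,-82)
E
```

```text
clock: 3.15
position: [0.3931, -0.2619, 0.0105]
ee_rot: [0.001, 0.907, 0.422, -0.001]
contact_force: [0.5, 0.8, 0.1]
width: 0.0854
clock: 4.15
position: [0.3934, -0.2622, 0.0111]
ee_rot: [0.001, 0.907, 0.422, -0.0]
contact_force: [-1.4, 0.5, 5.8]
width: 0.0208
4.15 p [ 0.3934 -0.2622  0.0111] q [ 1.200e-03  9.068e-01  4.216e-01 -4.000e-04] F [-1.36  0.53  5.85] M [0.139 0.123 0.011] w 0.0208 j [-0.73  0.36  2.03 -0.    0.75 -0.03]
row [-0.0003 -0.0003 -0.0889] [ 0.11  0.1  -0.12]
row [ 0.1018 -0.2079 -0.1495] [ 0.14  0.05 41.88]
```

The hook is gripped (20.8 mm opening). Next I lift it, carry it left clear of the crate, then turn it in line with the rack.

```bash
python3 -m crank '[[0,0,-0.01,0,0,0],[0,0,-0.04,0,0,0],[0,0,-0.08,0,0,0],[0,0,-0.11,0,0,0],[0,0,-0.11,0,0,0]]'
python3 - <<'E'
from h import *
st(); row(.33,.0,.12,-40); row(.36,.058,.12,-82.2)
r=np.load('rack.npz');print(r['o']-.33*r['ex'])
E
```

```text
clock: 4.78
position: [0.3945, -0.2629, 0.123]
ee_rot: [0.004, 0.907, 0.422, 0.001]
contact_force: [-0.1, -0.6, -3.2]
width: 0.0205
4.78 p [ 0.3945 -0.2629  0.123 ] q [3.700e-03 9.068e-01 4.216e-01 7.000e-04] F [-0.07 -0.6  -3.17] M [-0.031  0.018  0.053] w 0.0205 j [-0.73  0.21  1.89 -0.    1.03 -0.03]
row [ 0.1594 -0.2188  0.0011] [ 0.41  0.11 -0.12]
row [ 0.2231 -0.2332  0.0009] [ 0.43 -0.05 42.08]
[0.36069903 0.05757279]
```

```bash
python3 -m crank '[[0.03,-0.04,0,0,0,0],[0.07,-0.09,0,0,0,0],[0.11,-0.14,0,0,0,0],[0.15,-0.19,0,0,0,0],[0.17,-0.21,0,0,0,0],[0.19,-0.22,0,0,0,10],[0.21,-0.23,0,0,0,20],[0.223,-0.233,0,0,0,30],[0.223,-0.233,0,0,0,38],[0.223,-0.233,0,0,0,42],[0.223,-0.233,0,0,0,42],[0.223,-0.233,0,0,0,42]]'
python3 - <<'E'
from h import *
st(); grab('wrist','w2'); P,f=cloud('w2')
r=np.load('rack.npz');o,ex,ey=r['o'],r['ex'],r['ey']
d=P[...,:2]-o;X=d@ex;Y=d@ey;Z=P[...,2]
# rail tops / plate edges
m=(Z>.015)&(Z<.024)&(X>-.15)&(X<-.07)&(abs(Y)>.04)&(abs(Y)<.07)
for x in(-.14,-.12,-.1,-.08):
  for s in(1,-1):
    mm=m&(abs(X-x)<.006)&(Y*s>0)
    if mm.sum()>3: print(x,s,mm.sum(),np.percentile(Y[mm],[2,50,98]).round(4))
for z0,z1 in((.012,.03),(.03,.047),(.047,.06)):
  mm=(abs(Y)<.04)&(X>-.05)&(X<.15)&(Z>z0)&(Z<z1)
  if mm.sum(): print(z0,mm.sum(),np.percentile(X[mm],[2,20,50,80,98]).round(4),np.percentile(Y[mm],[2,98]).round(3))
E
```

```text
clock: 6.28
position: [0.3593, 0.0577, 0.1201]
ee_rot: [0.003, 0.998, 0.069, 0.001]
contact_force: [-0.2, -0.5, -3.1]
width: 0.0202
6.28 p [0.3593 0.0577 0.1201] q [3.100e-03 9.976e-01 6.910e-02 9.000e-04] F [-0.17 -0.49 -3.11] M [-0.02   0.019  0.016] w 0.0202 j [-0.03  0.06  2.09 -0.01  0.99  1.41]
```

View pics/w2.png

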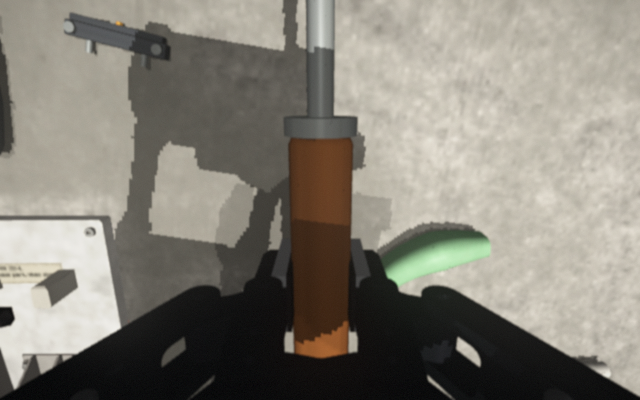

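The hook hangs straight in the jaws, with rod and grip both at column 320. The rack is out of the wrist view, so I check the alignment with the top camera.

Run:
```python
from h import *
grab('top','t2'); grab('scene','s2')
P,f=cloud('t2')
r=np.load('rack.npz');o,ex,ey=r['o'],r['ex'],r['ey']
d=P[...,:2]-o;X=d@ex;Y=d@ey;Z=P[...,2]
# rod points
m=(Z>.115)&(Z<.16)&(X<-.1)&(X>-.32)&(abs(Y)<.05)
for x in np.arange(-.3,-.1,.02):
    mm=m&(abs(X-x)<.01)
    if mm.sum(): print('rod',round(x,2),mm.sum(),np.percentile(Y[mm],[5,50,95]).round(4),np.median(Z[mm]).round(4))
P0,f0=cloud('top0');d=P0[...,:2]-o;X=d@ex;Y=d@ey;Z=P0[...,2]
for x in np.arange(-.15,-.06,.015):
    for s in(1,-1):
        mm=(abs(X-x)<.008)&(Y*s>.03)&(Y*s<.08)&(Z>.013)&(Z<.025)
        if mm.sum(): print('rail',round(x,3),s,mm.sum(),np.percentile(Y[mm],[5,50,95]).round(4))
mm=(Z>.125)&(Z<.14)&(abs(Y)<.08)&(X>-.08)&(X<.18)
for x in np.arange(-.05,.15,.04):
    k=mm&(abs(X-x)<.01);print('roof',round(x,2),Y[k].min().round(4),Y[k].max().round(4))
for y in(-.05,-.02,.02,.05):
    k=mm&(abs(Y-y)<.01);print('roofx',y,X[k].min().round(4),X[k].max().round(4))
a=cv2.imread('pics/t2.png')[120:310,240:420];b=cv2.imread('pics/s2.png')[140:300,220:380]
cv2.imwrite('pics/ts2.png',np.hstack([cv2.resize(a,(400,422),interpolation=2),cv2.resize(b,(400,422),interpolation=2)]))
```

```text
rod -0.3 57 [-0.0095 -0.0003  0.0111] 0.1486
rod -0.28 87 [-0.0091  0.001   0.0112] 0.1495
rod -0.26 44 [-0.0053  0.0014  0.009 ] 0.1468
rod -0.24 33 [-0.0023  0.0015  0.0055] 0.1472
rod -0.22 33 [-0.0024  0.0015  0.0053] 0.1476
rod -0.2 31 [-0.002   0.0011  0.0056] 0.1472
rod -0.18 34 [-0.0022  0.0018  0.0054] 0.147
rod -0.16 30 [-0.0019  0.0015  0.0059] 0.1466
rod -0.14 38 [-0.0097  0.002   0.0138] 0.1457
rail -0.15 1 16 [0.0482 0.0514 0.0554]
rail -0.15 -1 13 [-0.055  -0.0514 -0.0487]
rail -0.135 1 39 [0.0319 0.0455 0.055 ]
rail -0.135 -1 37 [-0.055  -0.048  -0.0326]
rail -0.12 1 32 [0.0327 0.0487 0.0551]
rail -0.12 -1 35 [-0.0551 -0.048  -0.0308]
rail -0.105 1 25 [0.0322 0.0495 0.0549]
rail -0.105 -1 28 [-0.0553 -0.05   -0.0307]
rail -0.09 1 20 [0.0478 0.0516 0.0552]
rail -0.09 -1 18 [-0.0556 -0.0517 -0.0484]
rail -0.075 1 19 [0.048  0.0519 0.0552]
rail -0.075 -1 18 [-0.0551 -0.0518 -0.0485]
roof -0.05 -0.0658 0.0654
roof -0.01 -0.066 0.0659
roof 0.03 -0.0658 0.0655
roof 0.07 -0.0659 0.066
roof 0.11 -0.066 0.0655
roofx -0.05 -0.0602 0.1546
roofx -0.02 -0.0602 0.1541
roofx 0.02 -0.0604 0.1555
roofx 0.05 -0.0605 0.1544
```

View pics/ts2.png

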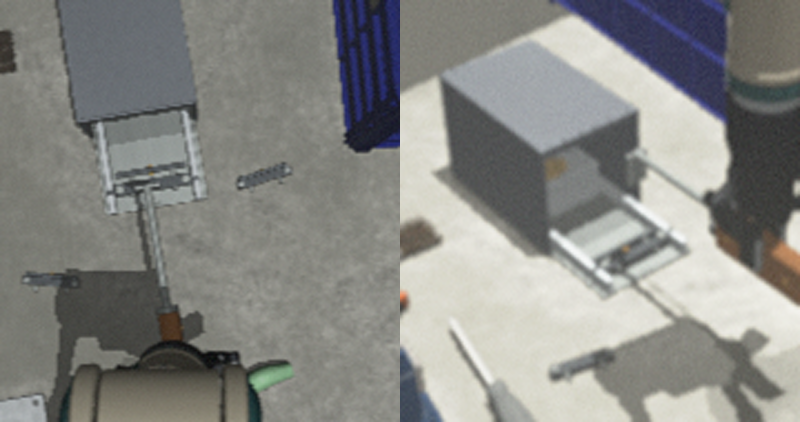

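Run:
```python
from h import *
P,f=cloud('t2')
r=np.load('rack.npz');o,ex,ey=r['o'],r['ex'],r['ey']
d=P[...,:2]-o;X=d@ex;Y=d@ey;Z=P[...,2]
m=(Z>.1)&(abs(Y-.0018)>.006)&(abs(Y)<.02)&(X>-.18)&(X<-.1)
print(m.sum(),np.percentile(X[m],[0,10,50,90,100]).round(4),np.percentile(Z[m],[0,50,100]).round(3))
m=(Z>.1)&(abs(Y)<.02)&(X>-.18)&(X<-.1);print('tip',np.percentile(X[m],[95,100]).round(4))
s=manip.get_state();print('tcp',(s['position'][:2]-o)@ex,(s['position'][:2]-o)@ey,'yaw err',np.degrees(np.arctan2(ex[1],ex[0])))
A=R.from_quat(s['ee_rot'][[1,2,3,0]]).as_matrix();print(np.degrees(np.arctan2(A[1,0],A[0,0])),A.round(4))
P,f=cloud('s2');d=P[...,:2]-o;X=d@ex;Y=d@ey;Z=P[...,2]
m=(abs(Y)<.04)&(X>-.02)&(X<.02)&(Z>.012)&(Z<.045);print('pan front',np.percentile(X[m],[5,25,50,75]).round(4))
```

```text
18 [-0.1434 -0.1432 -0.1427 -0.1403 -0.1394] [0.11  0.144 0.146]
tip [-0.1401 -0.1394]
tcp -0.33085466820435394 0.0002723108030883147 yaw err 7.888689994812012
7.8951546567079145 [[ 0.9905  0.1373  0.0037]
 [ 0.1374 -0.9905 -0.006 ]
 [ 0.0028  0.0065 -1.    ]]
pan front [-0.0076 -0.0055 -0.0044 -0.0032]
```

```bash
python3 -m crank '[[0.01,0.001,0.02,0,0,0],[0.03,0.0015,0.045,0,0,0],[0.06,0.0015,0.047,0,0,0],[0.09,0.0015,0.047,0,0,0],[0.12,0.0015,0.047,0,0,0],[0.14,0.0015,0.047,0,0,0],[0.155,0.0015,0.047,0,0,0],[0.155,0.0015,0.047,0,0,0],[0.155,0.0015,0.047,0,0,0]]'
python3 - <<'E'
from h import *
st(); grab('scene','s3'); r=np.load('rack.npz');s=manip.get_state();print((s['position'][:2]-r['o'])@r['ex'])
crop('s3',250,165,400,275,5,'s3c')
E
```

```text
clock: 7.55
position: [0.5124, 0.0771, 0.0738]
ee_rot: [0.003, 0.998, 0.069, 0.001]
contact_force: [-0.9, 0.4, -3.7]
width: 0.0203
7.55 p [0.5124 0.0771 0.0738] q [3.100e-03 9.976e-01 6.880e-02 6.000e-04] F [-0.91  0.38 -3.71] M [0.009 0.023 0.062] w 0.0203 j [ 0.02  0.33  1.86 -0.01  0.95  1.46]
-0.1771406409043797
```

View pics/s3c.png

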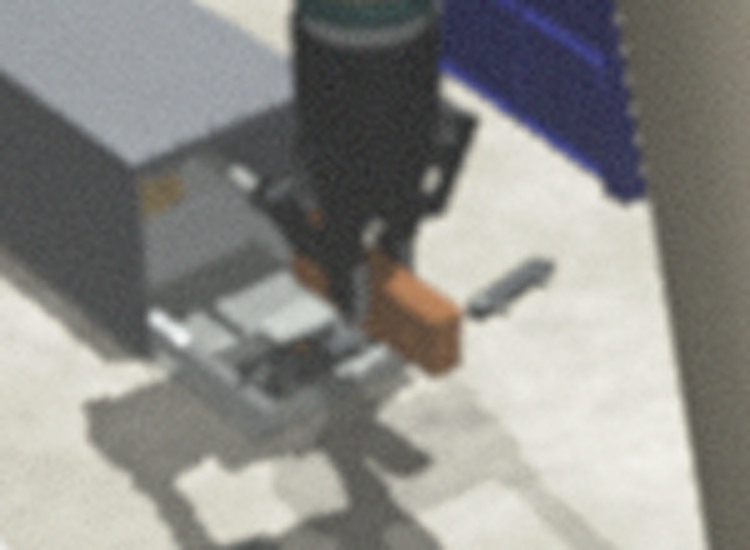

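The blade, at crop (240,172), is inside the opening and over the pan behind the front rim. Gripper and shelf are clear of each other. I lower it now.

```bash
python3 -m crank '[[0.003,0,0.008,0,0,0],[0.003,0,0.016,0,0,0],[0.003,0,0.024,0,0,0],[0.003,0,0.03,0,0,0],[0.003,0,0.034,0,0,0],[0.003,0,0.038,0,0,0],[0.003,0,0.038,0,0,0]]'
python3 - <<'E'
from h import *
st(); grab('scene','s4'); r=np.load('rack.npz');o,ex,ey=r['o'],r['ex'],r['ey'];s=manip.get_state();print((s['position'][:2]-o)@ex)
P,f=cloud('s4');d=P[...,:2]-o;X=d@ex;Y=d@ey;Z=P[...,2]
m=(abs(Y)<.045)&(X>-.03)&(X<.02)&(Z>.012)&(Z<.045);print('pan front',np.percentile(X[m],[5,25,50,75]).round(4))
E
```

```text
clock: 8.48
position: [0.5152, 0.0773, 0.0356]
ee_rot: [0.003, 0.998, 0.069, 0.0]
contact_force: [-0.5, 0.1, -3.2]
width: 0.0206
8.47 p [0.5152 0.0773 0.0356] q [3.100e-03 9.976e-01 6.890e-02 4.000e-04] F [-0.53  0.05 -3.24] M [0.004 0.018 0.01 ] w 0.0206 j [ 0.02  0.38  1.9  -0.01  0.86  1.46]
-0.1741085928455716
pan front [-0.0082 -0.006  -0.0043 -0.0022]
```

```bash
python3 -m crank '[[-0.003,0,0,0,0,0],[-0.006,0,0,0,0,0],[-0.009,0,0,0,0,0],[-0.012,0,0,0,0,0],[-0.015,0,0,0,0,0],[-0.018,0,0,0,0,0],[-0.022,0,0,0,0,0],[-0.027,0,0,0,0,0],[-0.032,0,0,0,0,0],[-0.037,0,0,0,0,0],[-0.042,0,0,0,0,0],[-0.047,0,0,0,0,0],[-0.052,0,0,0,0,0],[-0.057,0,0,0,0,0],[-0.062,0,0,0,0,0],[-0.067,0,0,0,0,0],[-0.072,0,0,0,0,0],[-0.076,0,0,0,0,0],[-0.079,0,0,0,0,0],[-0.081,0,0,0,0,0]]'
python3 - <<'E'
from h import *
st(); grab('scene','s5');grab('top','t5'); r=np.load('rack.npz');o,ex,ey=r['o'],r['ex'],r['ey'];s=manip.get_state();print((s['position'][:2]-o)@ex,s['contact_force'][:2]@ex)
P,f=cloud('s5');d=P[...,:2]-o;X=d@ex;Y=d@ey;Z=P[...,2]
m=(abs(Y)<.045)&(X>-.1)&(X<-.03)&(Z>.022)&(Z<.045);print('pan front',m.sum(),np.percentile(X[m],[5,25,50,75]).round(4))
P,f=cloud('t5');d=P[...,:2]-o;X=d@ex;Y=d@ey;Z=P[...,2]
m=(abs(Y)<.045)&(abs(Y)>.02)&(X>-.1)&(X<-.03)&(Z>.04)&(Z<.055);print('rim',m.sum(),np.percentile(X[m],[5,25,50,75]).round(4))
E
```

```text
clock: 11.02
position: [0.4351, 0.0662, 0.0358]
ee_rot: [0.003, 0.998, 0.069, 0.001]
contact_force: [3.6, 0.6, -3.2]
width: 0.0206
11.03 p [0.4351 0.0662 0.0358] q [3.100e-03 9.976e-01 6.890e-02 8.000e-04] F [ 3.58  0.62 -3.23] M [ 0.075 -0.498  0.073] w 0.0206 j [-0.    0.29  2.07 -0.01  0.78  1.44]
-0.25549233062774884 2.566692321305654
pan front 195 [-0.0732 -0.0713 -0.0697 -0.0667]
rim 65 [-0.0718 -0.0708 -0.0683 -0.0601]
```

```bash
python3 -m crank '[[-0.003,0,0,0,0,0],[-0.007,0,0,0,0,0],[-0.011,0,0,0,0,0],[-0.015,0,0,0,0,0],[-0.018,0,0,0,0,0],[-0.02,0,0,0,0,0],[-0.022,0,0,0,0,0],[-0.023,0,0,0,0,0],[-0.024,0,0,0,0,0],[-0.024,0,0,0,0,0]]'
python3 - <<'E'
from h import *
st(); grab('top','t6'); r=np.load('rack.npz');o,ex,ey=r['o'],r['ex'],r['ey'];s=manip.get_state();print((s['position'][:2]-o)@ex,s['contact_force'][:2]@ex)
for t in('t6',):
  P,f=cloud(t);d=P[...,:2]-o;X=d@ex;Y=d@ey;Z=P[...,2]
  m=(abs(Y)<.045)&(abs(Y)>.02)&(X>-.12)&(X<-.05)&(Z>.04)&(Z<.055);print('rim',m.sum(),np.percentile(X[m],[5,25,50,75]).round(4))
P,f=cloud('top0');d=P[...,:2]-o;X=d@ex;Y=d@ey;Z=P[...,2]
for y in(-.03,-.02,.02,.03):
  m=(abs(Y-y)<.005)&(Z>.010)&(Z<.03)&(X<-.09)&(X>-.119);print('plate',m.sum(),np.percentile(X[m],[5,50,95]).round(4),np.median(Z[m]))
E
```

```text
clock: 12.38
position: [0.4108, 0.0629, 0.0357]
ee_rot: [0.003, 0.998, 0.069, 0.0]
contact_force: [3.7, 0.1, -4.0]
width: 0.0206
12.38 p [0.4108 0.0629 0.0357] q [3.100e-03 9.976e-01 6.880e-02 3.000e-04] F [ 3.71  0.15 -3.98] M [ 0.044 -0.633  0.004] w 0.0206 j [-0.01  0.26  2.12 -0.01  0.77  1.43]
-0.279671573559119 3.9797642130001623
rim 96 [-0.096  -0.0936 -0.0857 -0.0688]
plate 11 [-0.1159 -0.1103 -0.1056] 0.015148254432544972
plate 10 [-0.114  -0.111  -0.1081] 0.014657237369428588
plate 11 [-0.1154 -0.1117 -0.1085] 0.014968679374026905
plate 11 [-0.115  -0.1108 -0.1082] 0.01503125841284314
```

```bash
python3 -m crank '[[-0.001,0,0,0,0,0],[-0.002,0,0,0,0,0],[-0.003,0,0,0,0,0],[-0.004,0,0,0,0,0],[-0.005,0,0,0,0,0],[-0.006,0,0,0,0,0],[-0.007,0,0,0,0,0]]'; python3 -m crank '[[-0.0005,0,0,0,0,0],[-0.001,0,0,0,0,0]]'; python3 -m crank '[[-0.0005,0,0,0,0,0],[-0.001,0,0,0,0,0]]'
```

```text
clock: 13.3
position: [0.4038, 0.0619, 0.0357]
ee_rot: [0.003, 0.998, 0.069, 0.0]
contact_force: [3.0, 0.3, -2.6]
width: 0.0204
clock: 13.55
position: [0.4028, 0.0617, 0.0358]
ee_rot: [0.003, 0.998, 0.069, 0.0]
contact_force: [4.5, 0.1, -2.8]
width: 0.0203
clock: 13.8
position: [0.402, 0.0616, 0.0358]
ee_rot: [0.003, 0.998, 0.069, 0.0]
contact_force: [3.2, 0.6, -3.5]
width: 0.0202
```

Run:
```python
from h import *
st()
```

```text
13.8 p [0.402  0.0616 0.0358] q [3.100e-03 9.976e-01 6.880e-02 5.000e-04] F [ 3.2   0.65 -3.48] M [ 0.111 -0.672  0.005] w 0.0202 j [-0.01  0.25  2.13 -0.01  0.76  1.43]
```

```bash
for i in 1; do python3 -m crank '[[-0.0005,0,0,0,0,0],[-0.001,0,0,0,0,0]]'; python3 -m crank '[[-0.0005,0,0,0,0,0],[-0.001,0,0,0,0,0]]'; done | grep -v ee_
```

```text
clock: 14.05
position: [0.401, 0.0615, 0.0358]
contact_force: [5.4, 1.3, -3.6]
width: 0.0206
clock: 14.3
position: [0.4001, 0.0614, 0.0358]
contact_force: [3.8, 1.0, -3.5]
width: 0.0204
```

```bash
python3 -m crank '[[-0.0005,0,0,0,0,0],[-0.001,0,0,0,0,0]]' | grep -v ee_
```

```text
clock: 14.55
position: [0.3993, 0.0612, 0.0358]
contact_force: [5.0, 1.1, -3.7]
width: 0.0204
```

```bash
python3 -m crank '[[-0.0005,0,0,0,0,0],[-0.001,0,0,0,0,0]]'| grep -v ee_
```

```text
clock: 14.8
position: [0.3993, 0.0612, 0.0359]
contact_force: [6.8, 2.2, -4.9]
width: 0.0208
```

```bash
python3 -m crank '[[-0.0008,0,0,0,0,0],[-0.0014,0,0,0,0,0]]'| grep -v ee_
python3 - <<'E'
from h import *
st()
E
```

```text
clock: 15.05
position: [0.3993, 0.0611, 0.0361]
contact_force: [8.9, 1.6, -6.0]
width: 0.0206
15.05 p [0.3993 0.0611 0.0361] q [0.003  0.9976 0.0688 0.0032] F [ 8.88  1.65 -5.96] M [ 0.197 -0.855  0.089] w 0.0206 j [-0.02  0.24  2.14 -0.01  0.75  1.42]
```

The pan is on the stop: no more motion, and the force is rising. I hold it at about 10 N for over a second.

```bash
python3 -m crank '[[-0.001,0,0,0,0,0],[-0.0016,0,0,0,0,0],[-0.0016,0,0,0,0,0],[-0.0016,0,0,0,0,0]]'| grep -v ee_
```

```text
clock: 15.55
position: [0.3994, 0.0611, 0.0361]
contact_force: [8.9, 1.9, -7.4]
width: 0.0205
```

```bash
python3 -m crank '[[-0.0016,0,0,0,0,0],[-0.002,0,0,0,0,0],[-0.002,0,0,0,0,0],[-0.002,0,0,0,0,0],[-0.002,0,0,0,0,0],[-0.002,0,0,0,0,0]]'| grep -v ee_; python3 -m crank '[[-0.002,0,0,0,0,0],[-0.002,0,0,0,0,0],[-0.002,0,0,0,0,0],[-0.002,0,0,0,0,0],[-0.002,0,0,0,0,0],[-0.002,0,0,0,0,0]]'| grep -v ee_
python3 - <<'E'
from h import *
for i in range(3): st(); grab('top','t7')
E
```

```text
clock: 16.3
position: [0.3995, 0.061, 0.0361]
contact_force: [9.7, 2.8, -8.1]
width: 0.0206
clock: 17.05
position: [0.3995, 0.061, 0.036]
contact_force: [10.3, 2.5, -9.6]
width: 0.0206
17.05 p [0.3995 0.061  0.036 ] q [0.0027 0.9976 0.0687 0.0078] F [10.33  2.52 -9.61] M [ 0.257 -0.604  0.189] w 0.0206 j [-0.02  0.24  2.15 -0.01  0.74  1.42]
17.1 p [0.3995 0.061  0.036 ] q [0.0027 0.9976 0.0687 0.0078] F [ 10.66   3.27 -10.16] M [ 0.284 -0.599  0.108] w 0.0203 j [-0.02  0.24  2.15 -0.01  0.74  1.42]
17.15 p [0.3995 0.061  0.036 ] q [0.0027 0.9976 0.0687 0.0078] F [10.65  3.32 -9.57] M [ 0.307 -0.543  0.169] w 0.0207 j [-0.02  0.24  2.15 -0.01  0.74  1.42]
```

Pull is about 10.7 N. However, the tool has pitched nose-up by 0.9° and the vertical load has grown, so the blade may be dragging up on the wall. I level it and repeat the hold.

```bash
python3 -m crank '[[-0.0008,0,0,0,-0.4,0],[-0.0008,0,0,0,-0.8,0],[-0.0008,0,0,0,-0.8,0],[-0.0008,0,0,0,-0.8,0]]'| grep -v ee_
python3 - <<'E'
from h import *
st();r=np.load('rack.npz');o,ex,ey=r['o'],r['ex'],r['ey']
s=manip.get_state();print((s['position'][:2]-o)@ex,R.from_quat(s['ee_rot'][[1,2,3,0]]).as_matrix()[2].round(4))
P,f=cloud('t7');d=P[...,:2]-o;X=d@ex;Y=d@ey;Z=P[...,2]
m=(abs(Y)<.045)&(abs(Y)>.018)&(X>-.13)&(X<-.06)&(Z>.038)&(Z<.058);print('rim',m.sum(),np.percentile(X[m],[2,10,25,50]).round(4),np.percentile(Z[m],[10,50,90]).round(4))
E
```

```text
clock: 17.7
position: [0.3993, 0.061, 0.036]
contact_force: [6.4, 1.8, -4.9]
width: 0.0205
17.7 p [0.3993 0.061  0.036 ] q [0.0031 0.9976 0.0688 0.0014] F [ 6.44  1.76 -4.9 ] M [ 0.248 -0.732  0.1  ] w 0.0205 j [-0.02  0.24  2.14 -0.01  0.75  1.42]
-0.29127106138461367 [ 0.0023  0.0064 -1.    ]
rim 101 [-0.108  -0.1073 -0.1059 -0.0989] [0.0454 0.0478 0.0501]
```

```bash
python3 -m crank '[[-0.0014,0,0,0,-0.2,0],[-0.0018,0,0,0,-0.3,0],[-0.0021,0,0,0,-0.3,0],[-0.0021,0,0,0,-0.3,0]]'| grep -v clock;  python3 - <<'E'
from h import *
st()
E
```

```text
position: [0.3993, 0.061, 0.0363]
ee_rot: [0.003, 0.998, 0.069, 0.001]
contact_force: [6.5, 2.1, -5.3]
width: 0.0206
18.2 p [0.3993 0.061  0.0363] q [3.200e-03 9.976e-01 6.880e-02 8.000e-04] F [ 6.49  2.07 -5.3 ] M [ 0.321 -0.998  0.168] w 0.0206 j [-0.02  0.24  2.14 -0.01  0.76  1.42]
```

```bash
python3 -m crank '[[-0.0015,0,0,0,0,0],[-0.0025,0,0,0,-0.1,0],[-0.003,0,0,0,-0.1,0],[-0.003,0,0,0,-0.1,0]]'| grep -v clock;  python3 - <<'E'
from h import *
st()
E
```

```text
position: [0.3994, 0.0609, 0.0367]
ee_rot: [0.003, 0.998, 0.069, 0.003]
contact_force: [9.9, 3.7, -6.6]
width: 0.0206
18.7 p [0.3994 0.0609 0.0367] q [0.0032 0.9976 0.0688 0.0028] F [ 9.92  3.66 -6.57] M [ 0.429 -1.017  0.207] w 0.0206 j [-0.02  0.24  2.14 -0.01  0.75  1.42]
```

Pull is now about 10.3 N along the rack with the tool nearly level. I hold it at this level.

```bash
python3 -m crank '[[-0.003,0,0,0,-0.1,0],[-0.003,0,0,0,-0.1,0],[-0.003,0,0,0,-0.1,0],[-0.003,0,0,0,-0.1,0],[-0.003,0,0,0,-0.1,0]]'| grep force; python3 -m crank '[[-0.0028,0,0,0,-0.1,0],[-0.0028,0,0,0,-0.1,0],[-0.0028,0,0,0,-0.1,0],[-0.0028,0,0,0,-0.1,0],[-0.0028,0,0,0,-0.1,0],[-0.0028,0,0,0,-0.1,0]]'| grep force;  python3 - <<'E'
from h import *
st()
E
```

```text
contact_force: [11.0, 3.3, -9.3]
contact_force: [11.9, 2.9, -11.3]
20.07 p [0.3996 0.0608 0.0369] q [0.003  0.9976 0.0689 0.006 ] F [ 11.95   2.93 -11.28] M [ 0.351 -0.761  0.247] w 0.0205 j [-0.02  0.24  2.15 -0.01  0.75  1.42]
```

Held for over 1 s at 10–12 N. Now I release forward, level and lift out.

```bash
python3 -m crank '[[0.001,0,0,0,-0.3,0],[0.003,0,0,0,-0.6,0],[0.005,0,0,0,-0.6,0],[0.007,0,0,0,-0.6,0],[0.007,0,0,0,-0.6,0]]'| grep -v clock;  python3 - <<'E'
from h import *
st();grab('top','t8')
E
```

```text
position: [0.4063, 0.0617, 0.0369]
ee_rot: [0.003, 0.998, 0.069, 0.001]
contact_force: [0.7, -1.1, -3.5]
width: 0.0206
20.7 p [0.4063 0.0617 0.0369] q [3.300e-03 9.976e-01 6.900e-02 5.000e-04] F [ 0.72 -1.14 -3.48] M [ 0.011  0.079 -0.015] w 0.0206 j [-0.01  0.25  2.12 -0.01  0.76  1.43]
```

```bash
python3 -m crank '[[0,0,-0.01,0,0,0],[0,0,-0.025,0,0,0],[0,0,-0.045,0,0,0],[0,0,-0.07,0,0,0],[0,0,-0.09,0,0,0],[0,0,-0.09,0,0,0],[0,0,-0.09,0,0,0]]'| grep -v clock;  python3 - <<'E'
from h import *
st();grab('top','t9');grab('scene','s9')
r=np.load('rack.npz');o,ex,ey=r['o'],r['ex'],r['ey']
P,f=cloud('t9');d=P[...,:2]-o;X=d@ex;Y=d@ey;Z=P[...,2]
m=(abs(Y)<.045)&(abs(Y)>.018)&(X>-.13)&(X<-.05)&(Z>.038)&(Z<.058);print('rim',m.sum(),np.percentile(X[m],[2,10,25,50]).round(4),np.percentile(Z[m],[10,50,90]).round(4))
for x in np.arange(-.26,-.07,.02):
    mm=(abs(X-x)<.01)&(abs(Y)<.02)&(Z>.1)
    if mm.sum(): print('rod',round(x,2),np.median(Y[mm]).round(4),np.median(Z[mm]).round(4))
row(.393,-.262,.127,-40)
a=cv2.imread('pics/t9.png')[120:310,240:420];b=cv2.imread('pics/s9.png')[140:300,220:380]
cv2.imwrite('pics/ts9.png',np.hstack([cv2.resize(a,(400,422),interpolation=2),cv2.resize(b,(400,422),interpolation=2)]))
E
```

```text
position: [0.4053, 0.0623, 0.1265]
ee_rot: [0.003, 0.998, 0.069, -0.0]
contact_force: [-0.7, -1.0, -3.6]
width: 0.0203
21.62 p [0.4053 0.0623 0.1265] q [ 0.0033  0.9976  0.0689 -0.    ] F [-0.75 -0.99 -3.55] M [0.036 0.029 0.005] w 0.0203 j [-0.01  0.12  2.   -0.01  1.02  1.43]
rim 117 [-0.1079 -0.1069 -0.1047 -0.0935] [0.045  0.0477 0.0511]
rod -0.26 -0.0012 0.5205
rod -0.24 0.0016 0.3357
rod -0.22 -0.0003 0.1547
rod -0.2 -0.0006 0.1528
rod -0.18 -0.0001 0.1527
rod -0.16 -0.0005 0.1527
rod -0.14 0.0 0.1533
rod -0.12 -0.0004 0.1531
rod -0.1 -0.0003 0.1517
row [-0.0566  0.3195  0.0012] [  0.32   0.22 -42.1 ]
```

View pics/ts9.png

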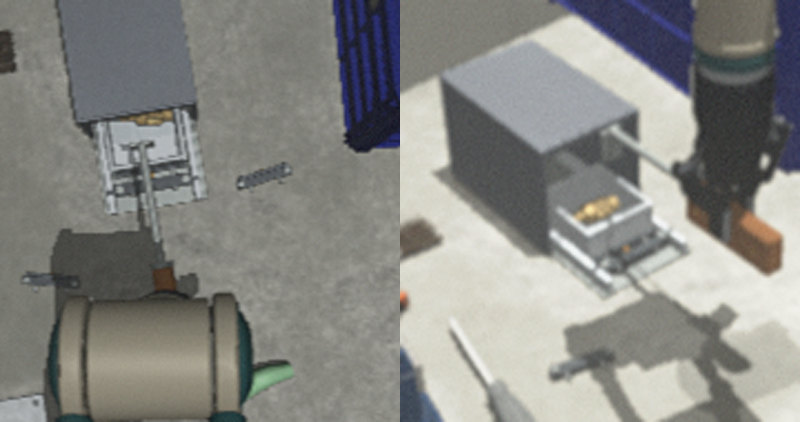

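The pan is against the stop and the coupler still lies in it (scene crop 597,208). The hook is clear and straight in the jaws. I carry it back to its original clear patch.

```bash
python3 -m crank '[[-0.03,0,0,0,0,0],[-0.05,0,0,0,0,-8],[-0.0566,0.01,0,0,0,-18],[-0.0566,0.03,0,0,0,-28],[-0.0566,0.06,0,0,0,-36],[-0.0566,0.1,0,0,0,-42.1],[-0.0566,0.15,0,0,0,-42.1],[-0.0566,0.2,0,0,0,-42.1],[-0.0566,0.25,0,0,0,-42.1],[-0.0566,0.295,0,0,0,-42.1],[-0.0566,0.3195,0,0,0,-42.1],[-0.0566,0.3195,0,0,0,-42.1],[-0.0566,0.3195,0,0,0,-42.1]]'| grep -v clock
python3 - <<'E'
from h import *
st();row(.393,-.262,.014,-40)
E
```

```text
position: [0.3921, -0.2602, 0.1275]
ee_rot: [0.001, 0.906, 0.423, -0.002]
contact_force: [0.3, -0.7, -4.3]
width: 0.0208
23.35 p [ 0.3921 -0.2602  0.1275] q [ 0.0012  0.9062  0.4228 -0.002 ] F [ 0.32 -0.69 -4.34] M [0.003 0.026 0.051] w 0.0208 j [-0.73  0.21  1.88 -0.01  1.05 -0.03]
row [-0.0003  0.0018  0.1135] [0.02 0.27 0.02]
```

```bash
python3 -m crank '[[0,0.001,0.03,0,0,0],[0,0.002,0.06,0,0,0],[0,0.002,0.085,0,0,0],[0,0.002,0.1,0,0,0],[0,0.002,0.108,0,0,0],[0,0.002,0.1125,0,0,0],[0,0.002,0.1135,0,0,0],[0,0.002,0.1135,0,0,0]]'| grep -v clock;python3 -m crank '[[0,0,0.001,0,0,0],[0,0,0.002,0,0,0],[0,0,0.002,0,0,0]]'| grep -v clock
```

```text
position: [0.3936, -0.2621, 0.0144]
ee_rot: [0.002, 0.906, 0.423, -0.002]
contact_force: [0.9, 0.4, -3.2]
width: 0.0205
position: [0.3935, -0.2621, 0.0124]
ee_rot: [0.002, 0.906, 0.423, -0.002]
contact_force: [0.4, -1.0, -3.0]
width: 0.02
```

```bash
python3 -m crank '[[0,0,0.0005,0,0,0],[0,0,0.001,0,0,0],[0,0,0.0015,0,0,0]]'| grep -v clock
```

```text
position: [0.3935, -0.2622, 0.0111]
ee_rot: [0.002, 0.906, 0.423, -0.002]
contact_force: [-1.5, 0.1, 4.1]
width: 0.0202
```

It is on the bench (vertical force went from −3 to +4 N). I open and retreat straight up.

```bash
python3 -m crank '[[0,0,0,0,0,0],[0,0,0,0,0,0],[0,0,0,0,0,0],[0,0,0,0,0,0],[0,0,0,0,0,0],[0,0,0,0,0,0]]' 0.8 20| grep -v clock;python3 -m crank '[[0,0,-0.01,0,0,0],[0,0,-0.03,0,0,0],[0,0,-0.07,0,0,0],[0,0,-0.12,0,0,0],[0,0,-0.15,0,0,0],[0,0,-0.15,0,0,0]]'
python3 - <<'E'
from h import *
grab('top','t10');grab('scene','s10')
r=np.load('rack.npz');o,ex,ey=r['o'],r['ex'],r['ey']
P,f=cloud('t10');d=P[...,:2]-o;X=d@ex;Y=d@ey;Z=P[...,2]
m=(abs(Y)<.045)&(X>-.13)&(X<-.05)&(Z>.038)&(Z<.058);print('rim',m.sum(),np.percentile(X[m],[2,10,25]).round(4))
a=cv2.imread('pics/t10.png')[70:300,180:500]
cv2.imwrite('pics/f10.png',cv2.resize(a,None,fx=2.4,fy=2.4,interpolation=2))
E
```

```text
position: [0.3936, -0.2622, 0.0111]
ee_rot: [0.002, 0.906, 0.423, -0.002]
contact_force: [-0.2, -0.4, 0.2]
width: 0.0683
clock: 26.6
position: [0.3953, -0.2627, 0.1641]
ee_rot: [0.005, 0.906, 0.423, -0.0]
contact_force: [-0.3, 0.0, 0.6]
width: 0.0684
rim 145 [-0.1079 -0.1072 -0.1058]
```

View pics/f10.png

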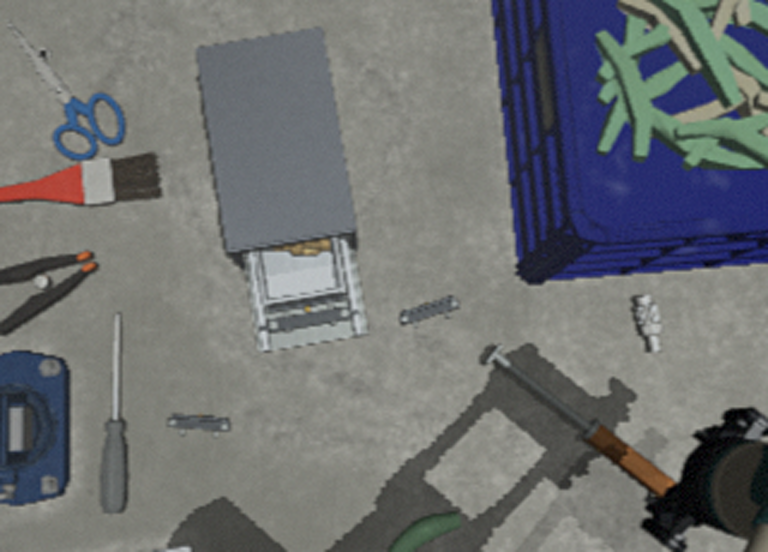

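The hook is back on the bench with everything else in place. The pan rim at (300,298) and plate at (308,308) seem to leave a few millimetres of gap, so I check the profile before signing off.

Run:
```python
from h import *
r=np.load('rack.npz');o,ex,ey=r['o'],r['ex'],r['ey']
for t in('top0','t10'):
  P,f=cloud(t);d=P[...,:2]-o;X=d@ex;Y=d@ey;Z=P[...,2];g=f.mean(-1)
  print(t)
  for x in np.arange(-.142,-.09,.002):
    m=(abs(Y)<.03)&(abs(Y)>.008)&(abs(X-x)<.001)&(Z<.1)
    if m.sum(): print(round(x,3),m.sum(),np.percentile(Z[m],[10,50,90]).round(3),g[m].mean().round())
a=np.load('pics/t10.npz');print('cam',a['W'].round(3))
crop('t10',278,168,340,220,12,'z10')
```

```text
top0
-0.142 11 [0.002 0.003 0.005] 154.0
-0.14 13 [0.001 0.005 0.005] 154.0
-0.138 15 [0.002 0.004 0.01 ] 139.0
-0.136 14 [0.002 0.008 0.013] 110.0
-0.134 15 [0.013 0.016 0.018] 87.0
-0.132 12 [0.015 0.017 0.018] 87.0
-0.13 14 [0.014 0.016 0.019] 90.0
-0.128 13 [0.014 0.017 0.019] 89.0
-0.126 11 [0.015 0.016 0.019] 88.0
-0.124 12 [0.015 0.016 0.018] 86.0
-0.122 10 [0.012 0.014 0.016] 89.0
-0.12 10 [0.004 0.006 0.015] 107.0
-0.118 9 [0.002 0.004 0.008] 139.0
-0.116 13 [0.001 0.005 0.011] 141.0
-0.114 19 [0.002 0.011 0.017] 113.0
-0.112 12 [0.012 0.015 0.017] 94.0
-0.11 12 [0.015 0.015 0.017] 83.0
-0.108 8 [0.013 0.017 0.019] 89.0
-0.106 8 [0.003 0.004 0.008] 95.0
-0.104 13 [0.001 0.005 0.007] 141.0
-0.102 11 [0.003 0.005 0.007] 150.0
-0.1 14 [0.003 0.005 0.008] 150.0
-0.098 10 [-0.     0.004  0.006] 149.0
-0.096 12 [0.002 0.004 0.005] 148.0
-0.094 13 [0.001 0.005 0.006] 148.0
-0.092 12 [0.001 0.004 0.005] 147.0
t10
-0.142 11 [0.001 0.003 0.006] 163.0
-0.14 12 [0.001 0.003 0.007] 164.0
-0.138 12 [0.002 0.003 0.008] 145.0
-0.136 18 [0.001 0.009 0.014] 122.0
-0.134 13 [0.014 0.015 0.017] 93.0
-0.132 13 [0.014 0.016 0.018] 93.0
-0.13 14 [0.014 0.015 0.018] 96.0
-0.128 13 [0.013 0.017 0.018] 95.0
-0.126 10 [0.014 0.016 0.017] 94.0
-0.124 13 [0.013 0.016 0.018] 91.0
-0.122 10 [0.013 0.014 0.017] 95.0
-0.12 10 [0.004 0.009 0.014] 111.0
-0.118 10 [0.002 0.006 0.008] 151.0
-0.116 11 [0.003 0.004 0.011] 148.0
-0.114 18 [0.002 0.007 0.014] 128.0
-0.112 14 [0.014 0.015 0.017] 99.0
-0.11 11 [0.013 0.014 0.016] 80.0
-0.108 34 [0.015 0.026 0.047] 85.0
-0.106 15 [0.022 0.048 0.051] 153.0
-0.104 13 [0.045 0.048 0.05 ] 172.0
-0.098 11 [0.006 0.008 0.011] 148.0
-0.096 10 [0.006 0.008 0.01 ] 183.0
-0.094 14 [0.005 0.009 0.01 ] 190.0
-0.092 9 [0.008 0.009 0.011] 193.0
cam [[-0.028  0.994 -0.105  0.47 ]
 [-0.999 -0.029 -0.015  0.033]
 [-0.018  0.105  0.994  1.097]
 [ 0.     0.     0.     1.   ]]
```

View pics/z10.png

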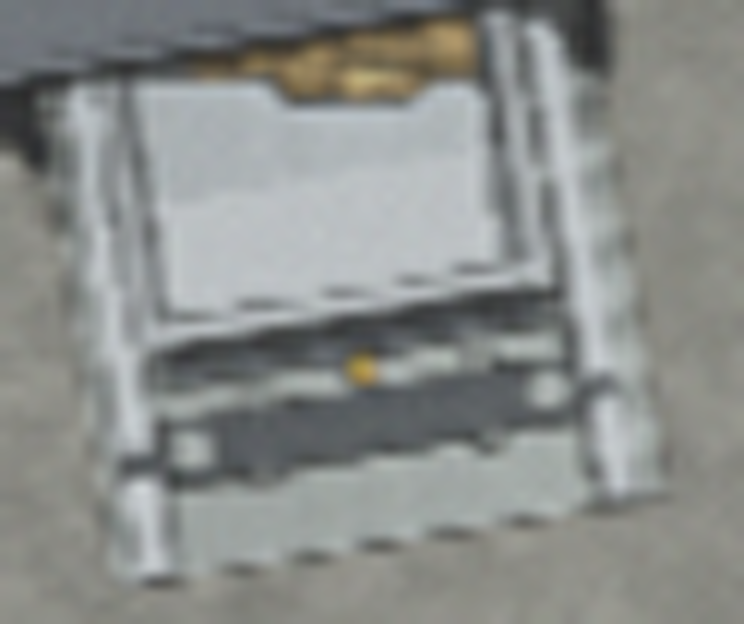

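The profile shows no gap: the plate top spans −0.113 to about −0.108, and the pan's wall and rim start at −0.108. The orange pin at (363,370) now sticks out behind the plate, so it is pushed in. I hand the job in.

```bash
python3 -c "
from h import *
st();print(job.sign_off())"
```

```text
26.7 p [ 0.3935 -0.2612  0.161 ] q [ 0.0016  0.9062  0.4228 -0.0019] F [-0.43  0.24 -0.94] M [-0.005  0.063  0.006] w 0.0682 j [-0.73  0.18  1.83 -0.01  1.14 -0.03]
the job is handed in; nothing more can be done
None
```

I handed the job in at about 27 s of robot time. The pan sits against the end stop with the brass coupler still in it, and the hook is back on the bench where it started.

**What I did:** I picked up the hook, lowered its blade behind the pan's front rim without contact, and dragged the pan about 0.103 m until it stopped hard. I held the pull at about 10–12 N for more than a second. Then I lifted the hook clear, set it down under force feedback, opened the jaws and retreated.

**What the last checks showed:**
- **Pan on the stop:** the depth profile puts the pan's front face at rack x = −0.108 m, touching the stop plate, and the spring pin is pushed in.
- **Coupler and surroundings:** the coupler is visible in the pan, and in the final top view I saw nothing else moved.
- **Forces:** the highest pull I read was about 12 N. Readings come only at the end of each move, so I did not see the peaks in between.

**Anything that disagreed:**
- **Tool tilt:** during the first hold the tool pitched about 0.9° nose-up and the downward force on it grew to about 10 N. I levelled it and repeated the hold. In that repeat hold the pitch drifted up again, to about 0.7°, and the vertical load reached about 11 N.
- **Apparent gap:** one picture seemed to show a gap at the stop, but the depth profile did not bear that out.

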